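# Clear the drawing board and hold it at the pointer

### The arm

A 6-joint arm with a two-finger parallel gripper is mounted at the origin on the work surface. World frame = base frame: x ahead of the robot, y to its left, z up, the work surface at z = 0. Lengths are in m, angles in degrees, forces in N, time in s.
With the tool pointing down it reaches from about 0.4 to 0.825 m from the base axis. Payload 7 kg.
Tool frame: the origin (TCP) lies at the centre of the arm's flange, where the gripper is bolted on; the fingertips stand 178 mm ahead of it and the grasp point (between the pads) lies 159 mm ahead of it (tip_reach is the distance from the TCP to the fingertips, in m); z points along the fingers, y is the line along which they close (so a half turn about z gives the same grasp; the last joint's range is limited). The gripper opens to 88 mm and grips with 3 to 60 N. Pads are 19 mm wide; open, the fingers measure 130 mm over their backs; the gripper's body (78 mm by 193 mm) begins 47 mm behind the grasp point.
Start: joints at [84.288, 20.546, 0.682, 0, -70.136, -16.507], TCP at [0.255, 0.625, 0.405] pointing down, gripper open.
Joint ranges: [-176.03, 176.03], [-82.01, 121.73], [-58.28, 71.71], [-173.87, 95.51], [-174.79, -0.11], [-173.66, 173.66]. Speed limits (degrees/s): [136.94, 136.94, 172.46, 180, 180, 180].

### API

Orientations are given as [roll, pitch, yaw] about the fixed x, y, z axes, in that order (R = Rz(yaw) Ry(pitch) Rx(roll)).
In Python, from plant import * gives the robot as it stands.
- The arm moves only by the shell command python3 -m handwheel 'ROWS'. ROWS is JSON, a list of rows, each a list of 7 numbers: the opening, from -1 (shut) to 1 (fully open), then the shift along the tool's x, y, z as a fraction of full scale, then the turn, a rotation vector about the tool's x, y, z as a fraction of full scale. A call has 1 to 5 rows; each row shifts and turns the commanded pose from where the row before left it, along the tool's axes as they then stand; what a row does not reach is not made up. Full scale, the value 1, is 0.025 m for a shift and 6 degrees for a turn. A row lasts 1/8 s, in which the tool goes at most 62.5 mm and 10.7 degrees, less where a joint would pass 70% of its speed; a pose out of reach is approached as far as the arm can. A call with a number of a shift or a turn outside -1 to 1 is refused whole. A call with a gripper value outside its range is refused whole. The fingers move at their own pace and stop on an object; the grip force is fixed at half the most. Time passes only in rows, so rows that do not move let the fingers close. It gives the time, the measured TCP pose, the force, the opening and the grip force at its end, in the units of the state.
- get_obs(): the state, without advancing time (a new reading comes with each control period).
- snapshot(name): name is "scene" or "top" or "wrist"; returns a dict with "color" (420x560x3 uint8, red, green, blue), "fx", "fy", "cx", "cy" (pixels), "R" (3x3) and "t" (3): a world point X has camera coordinates R X + t; the wrist camera has in their place "tool_from_camera" (4x4, takes a point from camera to tool coordinates, whose origin is the TCP and whose axes are the flange's). Camera axes: x right, y down, z forward; pixel columns grow to the right and rows downward; lengths in m; the calibration is good to about 2 mm. A picture is of the moment at which its call begins: read the wrist's pose just before it. There is no depth.
- close_job(): hands the job in; it is judged then, once.
The state is a dict: "clock": time; "joint_pos": joint angles; "qvel": joint speeds; "tau": joint torques, N m; "tool_pos": TCP position; "orientation": TCP orientation; "force": force on the tool from outside, world axes, zero at the start; "moment": the same for the moment, N m; "opening": finger opening in m; "gripper_force": force on a finger pad.
Only numpy, scipy, OpenCV 4.12 (cv2) and the standard library are available. Lean on these libraries where they do the work, as an engineer would, in place of code of your own. Each camera call takes 0.05 s, during which the arm holds its last target. There are 200 camera calls.

### The job

Clear the two cups off the drawing board by nesting them into the single cup that stands on the desk beside it, one upright stack of three, fully seated, left where that cup stands. Only then take the board's lift bar and swing the board up until it is in line with the pointer arm at its side, and finish holding it there still in the gripper (it falls if let go) so that I can set the prop. Do not shift the pointer or anything else on the desk.

Things in the scene. Friction and masses are not known exactly. Their poses are not given: they have to be found in the camera images.
- cup_a_mid (a point): white plastic cup, open top, upright, 97 mm high: foot tapers from 38 mm diameter at the bottom to 53 mm at 53 mm up; above a shoulder a straight collar 62 mm in diameter, 55 to 97 mm up; wall 2.5 mm, 55 to 100 g. Point on its axis 48.5 mm above its underside, z up. At first on the right (-y) half of the board, its underside 30 mm above the desk
- cup_b_mid (a point): white plastic cup, open top, upright, 97 mm high: foot tapers from 38 mm diameter at the bottom to 53 mm at 53 mm up; above a shoulder a straight collar 62 mm in diameter, 55 to 97 mm up; wall 2.5 mm, 55 to 100 g. Point on its axis 48.5 mm above its underside, z up. At first on the left (+y) half of the board, its underside 30 mm above the desk
- cup_c_mid (a point): white plastic cup, open top, upright, 97 mm high: foot tapers from 38 mm diameter at the bottom to 53 mm at 53 mm up; above a shoulder a straight collar 62 mm in diameter, 55 to 97 mm up; wall 2.5 mm, 55 to 100 g. Point on its axis 48.5 mm above its underside, z up. Alone on the desk, left or right of the board. A nested cup's shoulder rests on the lower rim: it stands 42 mm higher, its collar all out
- stand_hinge (a point): middle of the drawing board's hinge line, 25 mm above the desk, at the board's edge nearest the robot; stand fixed to the desk. x level, along the shut board away from the robot, y along the hinge to the left, z up. The plywood board runs from 5 to 240 mm from the hinge, is 260 mm wide, 10 mm thick (top 30 mm above the desk), 0.45 to 0.8 kg
- board_handle (a point): middle of the board's lift bar, a round steel bar of 10 mm diameter, 100 mm long, parallel to the hinge near the far edge, on a post at each end; its centre line is 35 mm above the board's top. The point is 205 mm from the hinge along the board and 40 mm above its mid-plane, which holds the hinge line. x along the board away from the hinge, y along the bar, z out of the board's top
- board (a joint): angle of the drawing board in rad: 0 lying shut and level, growing as its far edge is raised, up to 1.2. Swings freely: it falls shut when let go
- pointer (a joint): angle in rad of the pointer arm above level, about the same hinge line and counted like the board's angle: the marked angle (0.35 to 0.75). When board equals it, the board is in line with the pointer
- pointer_tip (a point): free end of the pointer, a slim aluminium arm 165 mm long, 8 by 5 mm, with a small black clamp knob, on the hinge line 155 mm left of the board's middle, against a steel quadrant (145 mm left of the middle, 115 mm radius, top 136 mm above the desk). x along the arm away from the hinge. Stiffly clamped; not to be shifted
- jar_mid (a point): bystander: closed clear glass jar with a flat lid, 66 diameter, 85 high, upright on the desk to one side of the drawing board (the single cup stands on the other side) (sizes in mm); point at its middle, 42 mm above its underside
- pencil_pot_mid (a point): bystander: straight ceramic pot 72 diameter, 95 high, with pencils sticking out to about 160 high (sizes in mm); point at its middle, 48 mm above its underside
- tape_mid (a point): bystander: cardboard tape ring lying flat, 90 diameter, 24 high (sizes in mm); point at its middle, 12 mm above its underside
- dish_mid (a point): bystander: shallow white plate, 150 diameter, 20 high (sizes in mm); point at its middle, 10 mm above its underside
- scissors_mid (a point): bystander: pair of scissors lying flat, about 190 long, 12 high (sizes in mm); point at its middle, 6 mm above its underside
- glue_mid (a point): bystander: white glue bottle, 56 diameter, 130 high, upright beyond the drawing board (sizes in mm); point at its middle, 65 mm above its underside
- brush_grip (a point): bystander: paint brush lying flat on the desk beyond the far edge of the drawing board; point on its handle

How it is judged:
By the outcome, as a careful person would: the job done as asked, in the order asked, and still so for the second after the job is handed in, while the arm keeps its last pose, push and grip.
It also fails if it takes over 66 s, if anything falls off the work surface, if the arm or the gripper's body presses on something with over 40 N, if the wrist force passes 120 N, or if a joint passes its speed limit or range.

## Working session

There is one attempt and no reset: what is moved stays moved. The work goes in short steps, Python scripts to look and compute and a shell command to move; the robot and the scene stay as the last step left them, time stands still between calls to the robot, and variables do not carry over. Pictures are saved under pics/ and viewed, at most 10 in all, crops included, and the job is handed in when it is done.

```bash
ls; mkdir -p pics
python3 - <<'E'
from plant import *
import cv2,json
o=get_obs();print(o)
for n in("scene","top"):
    s=snapshot(n);cv2.imwrite(f"pics/{n}0.png",s["color"][:,:,::-1])
    print(n,s["fx"],s["fy"],s["cx"],s["cy"],s["R"],s["t"])
E
```

```text
pics
{'clock': 0.0, 'joint_pos': array([ 8.42880008e+01,  2.05905375e+01,  6.33122771e-01, -1.95007956e-02,
       -7.01368719e+01, -1.65078156e+01]), 'qvel': array([-0.00788084, -0.04611035, -0.0032032 , -0.04192637, -0.04930786,
        0.00133003]), 'tau': array([-4.30179380e-04, -5.82731795e+01,  2.93040276e+01,  6.99705765e+00,
        6.80319834e-03, -1.55247690e-04]), 'tool_pos': array([0.25517697, 0.6246873 , 0.40372959]), 'orientation': array([ 1.79904391e+02, -9.21727544e-03, -2.22264480e+01]), 'force': array([0.25618936, 0.09682759, 0.2959909 ]), 'moment': array([-0.02429485,  0.03991867, -0.02135675]), 'gripper_force': 0.0, 'opening': 0.08779349642805094}
scene 450.6277883769863 450.6277883769863 281.81399837941234 204.90627293183283 [[-0.64040903  0.76773278  0.02150948]
 [ 0.41443338  0.36900973 -0.83191153]
 [-0.64662296 -0.52384941 -0.55449125]] [ 0.34260281 -0.15793301  1.43858236]
top 438.6780508968645 438.6780508968645 277.056415601255 204.17271246512354 [[ 0.01312858 -0.99990052  0.00515689]
 [-0.99220879 -0.01366626 -0.12383437]
 [ 0.12389253 -0.00349095 -0.9922895 ]] [-0.02906875  0.5286134   1.08555818]
```

View pics/top0.png

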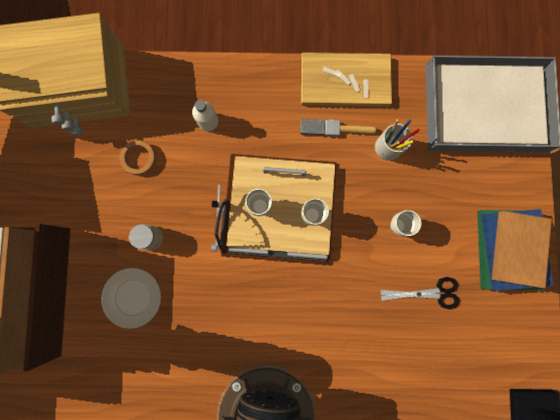

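View pics/scene0.png

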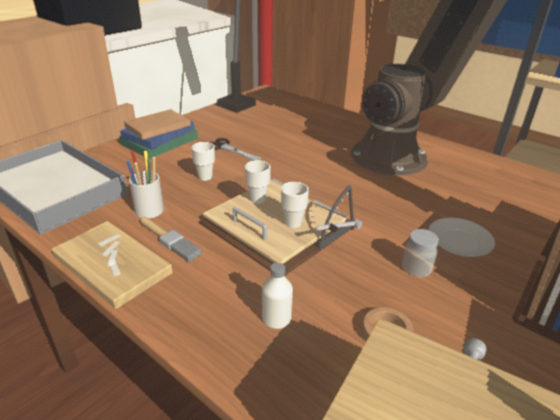

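Run:
```python
import cv2
a=cv2.imread("pics/top0.png")[145:265,200:430];b=cv2.imread("pics/scene0.png")[165:265,190:380]
cv2.imwrite("pics/tc.png",cv2.resize(a,None,fx=3.4,fy=3.4,interpolation=cv2.INTER_CUBIC))
cv2.imwrite("pics/sc.png",cv2.resize(b,None,fx=4,fy=4,interpolation=cv2.INTER_CUBIC))
```

```text
(no output)
```

View pics/tc.png

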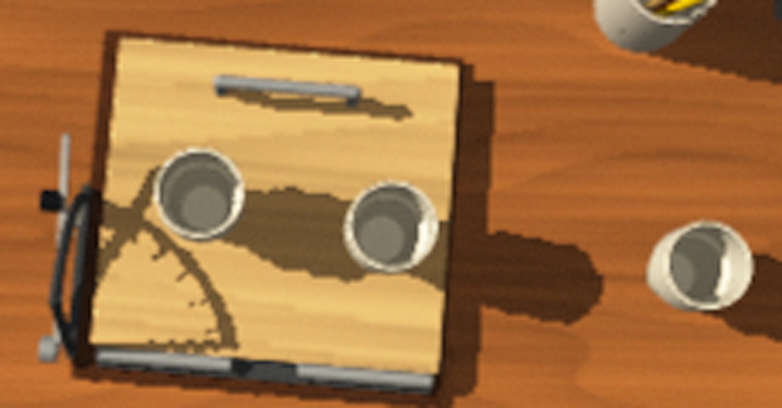

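View pics/sc.png

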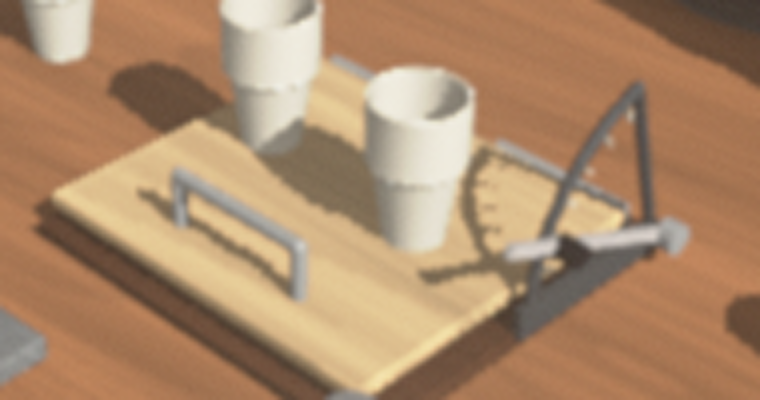

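The crops show (top crop px) rims at (201,193), (391,226), (707,265), bar ends (218,82)-(357,95), pointer tip (65,135), pivot (48,348); scene crop: pointer tip (510,252), pivot (675,238), bar ends (180,175)/(302,243).

```bash
cat > h.py <<'E'
from plant import *
import numpy as np, cv2
from scipy.spatial.transform import Rotation as Ro
def ray(s,u,v):
    d=np.array([(u-s["cx"])/s["fx"],(v-s["cy"])/s["fy"],1.])
    if "R" in s: return -s["R"].T@s["t"], s["R"].T@d
    T=s["T"]; return T[:3,3], T[:3,:3]@d
def onz(s,p,z):
    c,d=ray(s,*p); return c+d*(z-c[2])/d[2]
def tri(rs):
    A=0;b=0
    for c,d in rs:
        d=d/np.linalg.norm(d);P=np.eye(3)-np.outer(d,d);A=A+P;b=b+P@c
    return np.linalg.solve(A,b)
def tool():
    o=get_obs();T=np.eye(4);T[:3,:3]=Ro.from_euler("xyz",o["orientation"],degrees=True).as_matrix();T[:3,3]=o["tool_pos"];return T
def wrist(name):
    T=tool();s=snapshot("wrist");s["T"]=T@s["tool_from_camera"];cv2.imwrite(f"pics/{name}.png",s["color"][:,:,::-1]);return s
def rel(p,yaw=None):
    "shift from TCP to world point p in tool axes, full-scale units"
    T=tool();return T[:3,:3].T@(np.array(p)-T[:3,3])/.025
E
python3 - <<'E'
from h import *
t=snapshot("top");s=snapshot("scene");np.set_printoptions(precision=4,suppress=True)
T=lambda x,y:((x+.5)/3.4+200-.5,(y+.5)/3.4+145-.5)
S=lambda x,y:((x+.5)/4+190-.5,(y+.5)/4+165-.5)
for n,c,w,z in(("b",(201,193),43,.127),("a",(391,226),45,.127),("c",(707,265),44,.097)):
    print(n,onz(t,T(*c),z),"dia",np.linalg.norm(onz(t,T(c[0]-w,c[1]),z)-onz(t,T(c[0]+w,c[1]),z)))
co=[onz(t,T(*c),.03) for c in((117,37),(462,62),(437,376),(92,347))];print("corners",*co)
print("yaw side",[np.degrees(np.arctan2(*(co[i]-co[j])[1::-1])) for i,j in((0,3),(1,2))],"far edge",np.degrees(np.arctan2(*(co[0]-co[1])[1::-1]))-90)
b=[onz(t,T(*c),.065) for c in((218,82),(357,95))];print("bar",b,np.linalg.norm(b[0]-b[1]),np.degrees(np.arctan2(*(b[0]-b[1])[1::-1]))-90)
print("bar tri",tri([ray(t,*T(218,82)),ray(s,*S(302,243))]),tri([ray(t,*T(357,95)),ray(s,*S(180,175))]))
tip=tri([ray(t,*T(65,135)),ray(s,*S(510,252))]);pv=tri([ray(t,*T(48,348)),ray(s,*S(675,238))])
print("tip",tip,"piv",pv)
print(snapshot("wrist")["tool_from_camera"],get_obs()["clock"])
E
```

```text
b [0.5231 0.0212 0.127 ] dia 0.05904750341697765
a [ 0.5021 -0.1094  0.127 ] dia 0.06170517760152761
c [ 0.4808 -0.3347  0.097 ] dia 0.06204991218988772
corners [0.6548 0.0911 0.03  ] [ 0.6391 -0.1719  0.03  ] [ 0.4014 -0.1525  0.03  ] [0.4194 0.1037 0.03  ]
yaw side [np.float64(-3.0660133045786084), np.float64(-4.654176294606551)] far edge -3.4109097229161307
bar [array([0.6137, 0.0126, 0.065 ]), array([ 0.6054, -0.0898,  0.065 ])] 0.10265005612706947 -4.624537474032778
bar tri [0.6126 0.0134 0.0669] [ 0.6052 -0.0891  0.0626]
tip [0.568  0.1215 0.089 ] piv [0.4175 0.1386 0.0241]
[[-0.0008 -0.9688 -0.2477  0.0657]
 [ 1.     -0.0009  0.0002 -0.0006]
 [-0.0004 -0.2477  0.9688  0.0207]
 [ 0.      0.      0.      1.    ]] 0.25
```

```bash
R='[1,1,0.96,0,0,0,0]'; python3 -m handwheel '[[1,1,0.96,0,0,0,0],[1,1,0.96,0,0,0,0],[1,1,0.96,0,0,0,0],[1,1,0.96,0,0,0,0],[1,1,0.96,0,0,0,0]]'
python3 -m handwheel '[[1,1,0.96,0,0,0,0],[1,1,0.96,0,0,0,0],[1,1,0.96,0,0,0,0],[1,1,0.96,0,0,0,0],[1,1,0.96,0,0,0,0]]'
python3 -m handwheel '[[1,1,0.96,0,0,0,0],[1,1,0.96,0,0,0,0],[1,1,0.96,0,0,0,0],[1,1,0.96,0,0,0,0],[1,0.2,0.2,0,0,0,0]]'
python3 -m handwheel '[[1,0,0,0,0,0,0],[1,0,0,0,0,0,0]]'
python3 - <<'E'
from h import *
s=wrist("w0");print(get_obs()["joint_pos"],s["fx"],s["cx"],s["cy"])
t=np.linalg.inv(s["T"])
for n,p in dict(b=(.523,.021,.127),a=(.502,-.109,.127),c=(.481,-.335,.097),tip=(.568,.1215,.089)).items():
    q=t[:3,:3]@p+t[:3,3];print(n,s["fx"]*q[:2]/q[2]+[s["cx"],s["cy"]])
E
```

```text
clock: 0.88
tool_pos: [0.3259, 0.4653, 0.4046]
orientation: [180.0, -0.0, -22.2]
force: [1.2, -0.1, 0.7]
opening: 0.0877
gripper_force: 0.0
clock: 1.5
tool_pos: [0.3962, 0.307, 0.4048]
orientation: [-180.0, 0.0, -22.2]
force: [-0.1, 0.8, -1.0]
opening: 0.0878
gripper_force: 0.0
clock: 2.12
tool_pos: [0.4553, 0.1734, 0.4047]
orientation: [180.0, -0.0, -22.3]
force: [0.4, 0.9, 0.1]
opening: 0.0874
gripper_force: 0.0
clock: 2.38
tool_pos: [0.4548, 0.1755, 0.4047]
orientation: [-180.0, 0.0, -22.2]
force: [0.3, 0.4, -0.3]
opening: 0.088
gripper_force: 0.0
[ 4.42837182e+01  2.63213568e+00 -2.22610816e+01 -2.47971229e-03
 -6.51015302e+01  2.35498823e+01] 352.06104586053414 282.6269788360501 212.81719316934507
b [458.90568136  36.35073378]
a [662.8606765  -13.90743806]
c [ 960.50976181 -106.49735987]
tip [292.56882216  42.94395668]
```

View pics/w0.png

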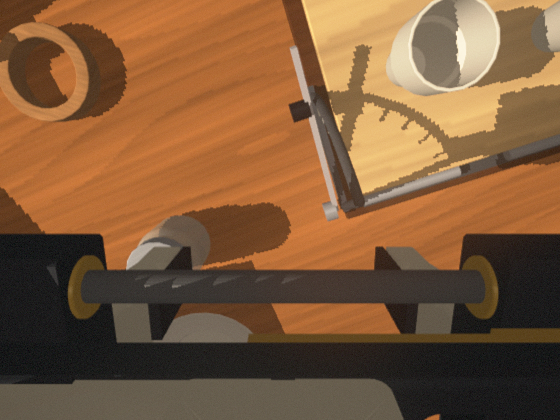

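```bash
python3 -m handwheel '[[1,0.25,0.95,0,0,0,0],[1,0.25,0.95,0,0,0,0],[1,0.25,0.95,0,0,0,0],[1,0.25,0.95,0,0,0,0],[1,0.25,0.95,0,0,0,0]]' >/dev/null
python3 -m handwheel '[[1,0.25,0.95,0,0,0,0],[1,0.25,0.95,0,0,0,0],[1,0.25,0.95,0,0,0,0],[1,0,0,0,0,0,0],[1,0,0,0,0,0,0]]'
python3 - <<'E'
from h import *
s=wrist("w1")
t=np.linalg.inv(s["T"])
for n,p in dict(b=(.523,.021,.127),a=(.502,-.109,.127),c=(.481,-.335,.097),b1=(.6137,.0126,.065),b2=(.6054,-.0898,.065)).items():
    q=t[:3,:3]@p+t[:3,3];print(n,s["fx"]*q[:2]/q[2]+[s["cx"],s["cy"]])
E
```

```text
clock: 3.68
tool_pos: [0.4292, -0.0199, 0.4048]
orientation: [-180.0, -0.0, -22.2]
force: [0.2, -0.1, 0.9]
opening: 0.0878
gripper_force: 0.0
b [179.10509718 114.68869138]
a [363.86071907  69.28889101]
c [661.8980304 -23.1777701]
b1 [160.28248727   5.17383802]
b2 [280.68293825 -38.71575467]
```

View pics/w1.png

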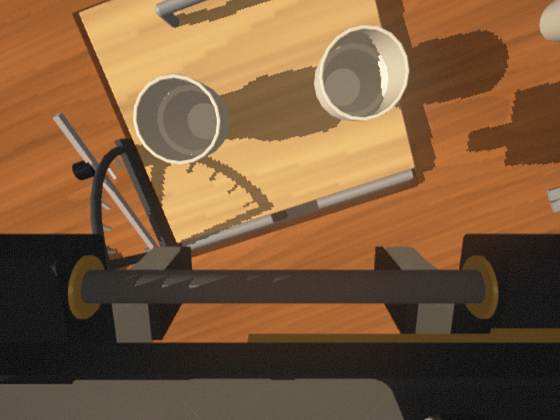

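Rims: b at (179,119), a at (362,73) px, about 4 px below prediction, so cup x is ~2 mm nearer. Grasp cup a.

```bash
python3 -m handwheel '[[1,1,0.55,0,0,0,0],[1,1,0.55,0,0,0,0],[1,1,0.55,0,0,0,0],[1,1,0.55,0,0,0,0],[1,0,0,0,0,0,0]]'
python3 -m handwheel '[[1,0,0,1,0,0,0],[1,0,0,1,0,0,0],[1,0,0,1,0,0,0],[1,0,0,1,0,0,0],[1,0,0,1,0,0,0]]'
python3 -m handwheel '[[1,0,0,0.43,0,0,0],[1,0,0,0,0,0,0],[-1,0,0,0,0,0,0],[-1,0,0,0,0,0,0],[-1,0,0,0,0,0,0]]'
python3 -m handwheel '[[-1,0,0,0,0,0,0],[-1,0,0,0,0,0,0],[-1,0,0,0,0,0,0],[-1,0,0,0,0,0,0]]'
```

```text
clock: 4.35
tool_pos: [0.5023, -0.109, 0.404]
orientation: [180.0, 0.1, -22.3]
force: [-0.7, 0.5, 0.2]
opening: 0.0878
gripper_force: 0.0
clock: 4.97
tool_pos: [0.501, -0.1076, 0.279]
orientation: [-180.0, -0.0, -22.2]
force: [-0.2, -0.3, 0.3]
opening: 0.0874
gripper_force: 0.0
clock: 5.6
tool_pos: [0.5013, -0.1086, 0.2695]
orientation: [-180.0, -0.1, -22.2]
force: [-0.9, -1.2, 0.5]
opening: 0.0631
gripper_force: 2.2
clock: 6.1
tool_pos: [0.5014, -0.1087, 0.2694]
orientation: [-180.0, -0.0, -22.2]
force: [-1.3, 0.8, 6.2]
opening: 0.0626
gripper_force: 30.0
```

```bash
python3 -m handwheel '[[-1,0,0,-0.5,0,0,0],[-1,0,0,-1,0,0,0],[-1,0,0,-1,0,0,0],[-1,0,0,-1,0,0,0],[-1,0,0,-1,0,0,0]]'
python3 -m handwheel '[[-1,0.28,0.96,0,0,0,0],[-1,0.28,0.96,0,0,0,0],[-1,0.28,0.96,0,0,0,0],[-1,0.28,0.96,0,0,0,0],[-1,0.28,0.96,0,0,0,0]]'
python3 -m handwheel '[[-1,0.28,0.96,0,0,0,0],[-1,0.28,0.96,0,0,0,0],[-1,0.28,0.96,0,0,0,0],[-1,0.28,0.96,0,0,0,0],[-1,0.05,0.05,0.6,0,0,0]]'
python3 -m handwheel '[[-1,0,0,0.6,0,0,0],[-1,0,0,0,0,0,0],[-1,0,0,0,0,0,0]]'
python3 - <<'E'
from h import *
t=snapshot("top");s=snapshot("scene")
def pr(s,p):
    q=s["R"]@p+s["t"];return s["fx"]*q[:2]/q[2]+[s["cx"],s["cy"]]
T=tool()[:3,3];print(T)
out=[]
for k in(t,s):
    u,v=pr(k,(.48,-.334,.11)).astype(int);print(u,v)
    out.append(cv2.resize(k["color"][v-50:v+50,u-50:u+50,::-1],(400,400),interpolation=cv2.INTER_CUBIC))
cv2.imwrite("pics/n1.png",np.hstack(out))
E
```

```text
clock: 6.72
tool_pos: [0.5008, -0.1086, 0.3826]
orientation: [-180.0, 0.0, -22.2]
force: [0.6, 0.8, -0.6]
opening: 0.0622
gripper_force: 30.0
clock: 7.35
tool_pos: [0.4878, -0.2337, 0.3818]
orientation: [-180.0, 0.0, -22.2]
force: [0.2, -0.3, -0.8]
opening: 0.0624
gripper_force: 30.0
clock: 7.98
tool_pos: [0.4784, -0.3353, 0.3672]
orientation: [180.0, -0.1, -22.3]
force: [0.4, -0.3, -1.6]
opening: 0.0625
gripper_force: 30.0
clock: 8.35
tool_pos: [0.4788, -0.3335, 0.3516]
orientation: [180.0, 0.0, -22.2]
force: [0.2, 0.2, -0.9]
opening: 0.0625
gripper_force: 30.0
[ 0.47883565 -0.33368016  0.35202561]
408 222
202 141
```

View pics/n1.png

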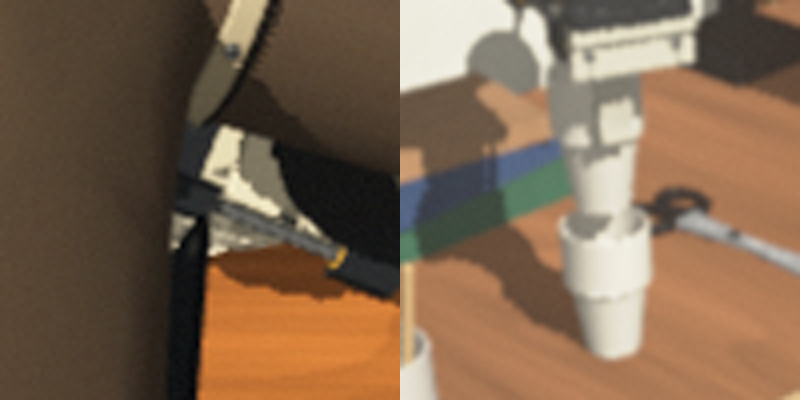

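The scene view shows the held foot (x≈604) centred on cup c's rim (x≈605). Lowering.

```bash
python3 -m handwheel '[[-1,0,0,0.8,0,0,0],[-1,0,0,0.8,0,0,0],[-1,0,0,0.7,0,0,0],[-1,0,0,0.3,0,0,0],[-1,0,0,0,0,0,0]]'
python3 -m handwheel '[[-1,0,0,0.2,0,0,0],[-1,0,0,0,0,0,0]]'
```

```text
clock: 9.07
tool_pos: [0.4786, -0.334, 0.2865]
orientation: [180.0, 0.0, -22.2]
force: [1.0, 1.3, -1.3]
opening: 0.0624
gripper_force: 30.0
clock: 9.32
tool_pos: [0.4791, -0.3342, 0.2828]
orientation: [180.0, -0.1, -22.2]
force: [-0.5, 0.8, 2.9]
opening: 0.0623
gripper_force: 30.0
```

```bash
python3 -m handwheel '[[-1,0,0,0.08,0,0,0],[-1,0,0,0,0,0,0]]'; python3 -m handwheel '[[1,0,0,0,0,0,0],[1,0,0,0,0,0,0],[1,0,0,0,0,0,0],[1,0,0,0,0,0,0]]'
```

```text
clock: 9.57
tool_pos: [0.4795, -0.3343, 0.2825]
orientation: [180.0, -0.3, -22.2]
force: [-1.8, 4.6, 16.5]
opening: 0.0622
gripper_force: 30.0
clock: 10.07
tool_pos: [0.4785, -0.334, 0.2792]
orientation: [180.0, 0.0, -22.2]
force: [-0.6, 0.2, 0.4]
opening: 0.0871
gripper_force: 0.0
```

```bash
python3 -m handwheel '[[1,0,0,-1,0,0,0],[1,0,0,-1,0,0,0],[1,0,0,-1,0,0,0],[1,0,0,-1,0,0,0],[1,-0.27,-0.98,-0.5,0,0,0]]' >/dev/null
python3 -m handwheel '[[1,-0.27,-0.99,0,0,0,0],[1,-0.27,-0.99,0,0,0,0],[1,-0.27,-0.99,0,0,0,0],[1,-0.27,-0.99,0,0,0,0],[1,-0.27,-0.99,0,0,0,0]]' >/dev/null
python3 -m handwheel '[[1,-0.27,-0.99,0,0,0,0],[1,-0.27,-0.99,0,0,0,0],[1,-0.27,-0.99,0,0,0,0],[1,-0.27,-0.99,0,0,0,0],[1,-0.27,-0.99,0,0,0,0]]'
python3 -m handwheel '[[1,-0.27,-0.99,0,0,0,0],[1,-0.27,-0.99,0,0,0,0],[1,-0.27,-0.99,0,0,0,0],[1,0,0,0,0,0,0],[1,0,0,0,0,0,0]]'
python3 - <<'E'
from h import *
print(rel((.5214,.0217,.269)))
k=snapshot("scene");w=snapshot("top")
cv2.imwrite("pics/n2.png",np.hstack([cv2.resize(k["color"][90:230,150:290,::-1],(400,400),interpolation=cv2.INTER_CUBIC),cv2.resize(w["color"][170:270,350:450,::-1],(400,400),interpolation=cv2.INTER_CUBIC)]))
E
```

```text
clock: 11.95
tool_pos: [0.5126, -0.0533, 0.3918]
orientation: [180.0, 0.0, -22.2]
force: [1.1, -0.1, 0.2]
opening: 0.0873
gripper_force: 0.0
clock: 12.58
tool_pos: [0.5218, 0.0221, 0.3917]
orientation: [180.0, 0.0, -22.2]
force: [-1.2, 0.0, -0.1]
opening: 0.0874
gripper_force: 0.0
[-0.00931744  0.0184184   4.90961049]
```

View pics/n2.png

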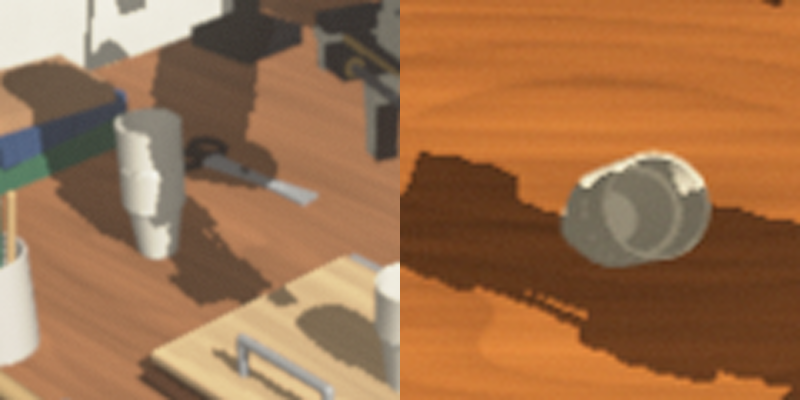

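The two-cup stack is upright and seated (top rim centred at (414,221) in the top view). Grasp cup b.

```bash
python3 -m handwheel '[[1,0,0,1,0,0,0],[1,0,0,1,0,0,0],[1,0,0,1,0,0,0],[1,0,0,1,0,0,0],[1,0,0,0.9,0,0,0]]' >/dev/null
python3 -m handwheel '[[1,0,0,0,0,0,0],[-1,0,0,0,0,0,0],[-1,0,0,0,0,0,0],[-1,0,0,0,0,0,0],[-1,0,0,0,0,0,0]]' >/dev/null
python3 -m handwheel '[[-1,0,0,0,0,0,0],[-1,0,0,0,0,0,0],[-1,0,0,0,0,0,0]]'
python3 -m handwheel '[[-1,0,0,-0.5,0,0,0],[-1,0,0,-1,0,0,0],[-1,0,0,-1,0,0,0],[-1,0,0,-1,0,0,0],[-1,0,0,-1,0,0,0]]' >/dev/null
python3 -m handwheel '[[-1,0,0,-1,0,0,0],[-1,0,0,-0.8,0,0,0]]'
python3 - <<'E'
from h import *
t=snapshot("top");print(onz(t,(413.9,221.1),.139)); print(rel((.479,-.3345,.42)))
E
```

```text
clock: 14.3
tool_pos: [0.5223, 0.0224, 0.2701]
orientation: [-180.0, -0.1, -22.2]
force: [-0.5, 0.9, 6.7]
opening: 0.0624
gripper_force: 30.0
clock: 15.18
tool_pos: [0.5216, 0.0222, 0.4285]
orientation: [-180.0, -0.0, -22.2]
force: [-0.0, 0.3, -1.1]
opening: 0.0627
gripper_force: 30.0
[ 0.48083693 -0.33663131  0.139     ]
[ 3.78708161 13.86412001  0.42760729]
```

```bash
python3 -m handwheel '[[-1,0.27,0.99,0,0,0,0],[-1,0.27,0.99,0,0,0,0],[-1,0.27,0.99,0,0,0,0],[-1,0.27,0.99,0,0,0,0],[-1,0.27,0.99,0,0,0,0]]' >/dev/null
python3 -m handwheel '[[-1,0.27,0.99,0,0,0,0],[-1,0.27,0.99,0,0,0,0],[-1,0.27,0.99,0,0,0,0],[-1,0.27,0.99,0,0,0,0],[-1,0.27,0.99,0,0,0,0]]' >/dev/null
python3 -m handwheel '[[-1,0.27,0.99,0,0,0,0],[-1,0.27,0.99,0,0,0,0],[-1,0.27,0.99,0,0,0,0],[-1,0.27,0.99,0,0,0,0],[-1,0,0,0,0,0,0]]'
python3 -m handwheel '[[-1,0,0,0.8,0,0,0],[-1,0,0,0.8,0,0,0],[-1,0,0,0.8,0,0,0],[-1,0,0,0.8,0,0,0],[-1,0,0,0.6,0,0,0]]'
python3 -m handwheel '[[-1,0,0,0.1,0,0,0],[-1,0,0,0.1,0,0,0],[-1,0,0,0,0,0,0]]'
```

```text
clock: 17.1
tool_pos: [0.4779, -0.3354, 0.4265]
orientation: [180.0, 0.1, -22.3]
force: [-0.3, 0.2, -1.0]
opening: 0.0626
gripper_force: 30.0
clock: 17.73
tool_pos: [0.4783, -0.3336, 0.3311]
orientation: [-180.0, 0.0, -22.2]
force: [0.7, -0.6, -0.7]
opening: 0.0622
gripper_force: 30.0
clock: 18.1
tool_pos: [0.4786, -0.3343, 0.3275]
orientation: [-180.0, -0.1, -22.2]
force: [-0.0, -0.2, -0.9]
opening: 0.0626
gripper_force: 30.0
```

```bash
python3 -m handwheel '[[-1,0,0,0.1,0,0,0],[-1,0,0,0.06,0,0,0],[-1,0,0,0,0,0,0]]'; python3 -m handwheel '[[-1,0,0,0.05,0,0,0],[-1,0,0,0,0,0,0]]'
```

```text
clock: 18.48
tool_pos: [0.4791, -0.3348, 0.3261]
orientation: [179.9, -0.3, -22.2]
force: [-2.8, 2.1, 15.7]
opening: 0.0624
gripper_force: 30.0
clock: 18.73
tool_pos: [0.4794, -0.3349, 0.3259]
orientation: [179.9, -0.4, -22.1]
force: [-3.0, 2.5, 22.2]
opening: 0.0625
gripper_force: 30.0
```

```bash
python3 -m handwheel '[[1,0,0,0,0,0,0],[1,0,0,0,0,0,0],[1,0,0,0,0,0,0],[1,0,0,-0.5,0,0,0],[1,0,0,-1,0,0,0]]' 
python3 -m handwheel '[[1,0,0,-1,0,0,0],[1,0,0,-1,0,0,0],[1,0,0,-1,0,0,0],[1,0,0,0,0,0,1],[1,0,0,0,0,0,1]]' >/dev/null
python3 -m handwheel '[[1,0,0,0,0,0,1],[1,0,0,0,0,0,1],[1,0,0,0,0,0,1],[1,0,0,0,0,0,1],[1,0,0,0,0,0,1]]' >/dev/null
python3 -m handwheel '[[1,0,0,0,0,0,1],[1,0,0,0,0,0,1],[1,0,0,0,0,0,1],[1,0,0,0,0,0,1],[1,0,0,0,0,0,1]]'
python3 - <<'E'
from h import *
print(rel((.607,.08,.40)),get_obs()["joint_pos"])
k=snapshot("scene");w=snapshot("top")
cv2.imwrite("pics/n3.png",np.hstack([cv2.resize(k["color"][90:230,150:290,::-1],(400,400),interpolation=cv2.INTER_CUBIC),cv2.resize(w["color"][170:270,350:450,::-1],(400,400),interpolation=cv2.INTER_CUBIC)]))
E
```

```text
clock: 19.35
tool_pos: [0.4782, -0.3342, 0.3592]
orientation: [180.0, 0.1, -22.2]
force: [0.1, -0.5, 0.7]
opening: 0.0874
gripper_force: 0.0
clock: 21.22
tool_pos: [0.4784, -0.3343, 0.4349]
orientation: [-180.0, -0.0, -94.4]
force: [0.7, 0.4, -0.1]
opening: 0.0876
gripper_force: 0.0
[-16.91731195  -3.85386565   1.39502036] [-1.57520380e+01  1.09258891e+01 -8.55956693e+00  1.04191582e-02
 -7.04894236e+01  1.13374294e+01]
```

```bash
python3 -m handwheel '[[1,-1,-0.23,0,0,0,0],[1,-1,-0.23,0,0,0,0],[1,-1,-0.23,0,0,0,0],[1,-1,-0.23,0,0,0,0],[1,-1,-0.23,0,0,0,0]]' >/dev/null
python3 -m handwheel '[[1,-1,-0.23,0,0,0,0],[1,-1,-0.23,0,0,0,0],[1,-1,-0.23,0,0,0,0],[1,-1,-0.23,0,0,0,0],[1,-1,-0.23,0,0,0,0]]' >/dev/null
python3 -m handwheel '[[1,-1,-0.23,0,0,0,0],[1,-1,-0.23,0,0,0,0],[1,-1,-0.23,0,0,0,0],[1,-1,-0.23,0,0,0,0],[1,-1,-0.23,0,0,0,0]]' >/dev/null
python3 -m handwheel '[[1,-1,-0.23,0,0,0,0],[1,-1,-0.23,0,0,0,0],[1,0,0,1,0,0,0],[1,0,0,0,0,0,0],[1,0,0,0,0,0,0]]'
python3 - <<'E'
from h import *
s=wrist("w2");t=np.linalg.inv(s["T"])
for n,p in dict(b1=(.6137,.0126,.065),b2=(.6054,-.0898,.065),stack=(.479,-.334,.181)).items():
    q=t[:3,:3]@p+t[:3,3];print(n,s["fx"]*q[:2]/q[2]+[s["cx"],s["cy"]])
a=cv2.resize(cv2.imread("pics/n3.png"),(560,280));cv2.imwrite("pics/n4.png",np.vstack([a,cv2.imread("pics/w2.png")[:300]]))
E
```

```text
clock: 23.82
tool_pos: [0.6075, 0.0826, 0.4099]
orientation: [-180.0, -0.0, -94.2]
force: [-0.4, 0.3, 1.0]
opening: 0.0877
gripper_force: 0.0
b1 [269.64905398 118.66099402]
b2 [269.35160545 -11.4460804 ]
stack [  585.7799158 -1036.1632431]
```

View pics/n4.png

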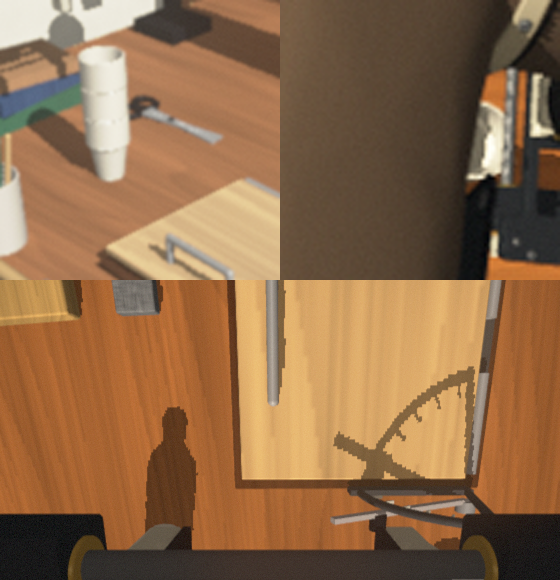

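Stack is upright and fully nested; bar end seen at (273,124) in the wrist image, 3 px right of prediction, so bar x≈0.607. Grasp the bar.

```bash
python3 -m handwheel '[[1,0.97,-0.06,0,0,0,0],[1,0.97,-0.06,0,0,0,0],[1,0.97,-0.06,0,0,0,0],[1,0.97,-0.06,0,0,0,0],[1,0.97,-0.06,0,0,0,0]]'
python3 -m handwheel '[[1,0,0,1,0,0,0],[1,0,0,1,0,0,0],[1,0,0,1,0,0,0],[1,0,0,1,0,0,0],[1,0,0,1,0,0,0]]' >/dev/null
python3 -m handwheel '[[1,0,0,1,0,0,0],[1,0,0,1,0,0,0],[1,0,0,0.25,0,0,0],[1,0,0,0,0,0,0]]'
python3 -m handwheel '[[-0.2,0,0,0,0,0,0],[-0.5,0,0,0,0,0,0],[-0.5,0,0,0,0,0,0],[-0.5,0,0,0,0,0,0],[-0.5,0,0,0,0,0,0]]'
```

```text
clock: 24.5
tool_pos: [0.6058, -0.0401, 0.4105]
orientation: [-179.9, 0.0, -94.2]
force: [0.7, 0.4, -1.2]
opening: 0.0875
gripper_force: 0.0
clock: 25.62
tool_pos: [0.6061, -0.0392, 0.2286]
orientation: [-180.0, -0.0, -94.2]
force: [0.5, 0.4, -0.2]
opening: 0.0875
gripper_force: 0.0
clock: 26.25
tool_pos: [0.6057, -0.039, 0.228]
orientation: [-180.0, -0.0, -94.2]
force: [-0.0, 0.3, -0.0]
opening: 0.0431
gripper_force: 0.0
```

```bash
python3 -m handwheel '[[-1,0,0,0,0,0,0],[-1,0,0,0,0,0,0],[-1,0,0,0,0,0,0],[-1,0,0,0,0,0,0]]'
python3 - <<'E'
from h import *
np.set_printoptions(precision=4,suppress=True)
# refine pointer tip over views w0,w1 poses unavailable -> top+scene earlier; print pose
print(tool())
E
```

```text
clock: 26.75
tool_pos: [0.6071, -0.0391, 0.2285]
orientation: [-179.8, 0.0, -94.2]
force: [6.4, -2.7, -1.9]
opening: 0.009
gripper_force: 30.0
[[-0.073  -0.9973  0.0037  0.6071]
 [-0.9973  0.073  -0.0001 -0.0391]
 [-0.0002 -0.0037 -1.      0.2285]
 [ 0.      0.      0.      1.    ]]
```

```bash
python3 -m handwheel '[[-1,0,0.146,-0.139,0.1667,0,0],[-1,0,0.4375,-0.418,0.5,0,0],[-1,0,0.4375,-0.418,0.5,0,0]]'; python3 -m handwheel '[[-1,0,0.4375,-0.418,0.5,0,0],[-1,0,0.4375,-0.418,0.5,0,0],[-1,0,0.4375,-0.418,0.5,0,0],[-1,0,0.4375,-0.418,0.5,0,0],[-1,0,0,0,0,0,0]]'
python3 - <<'E'
from h import *
np.set_printoptions(precision=4,suppress=True)
T=tool();print(T)
t=snapshot("top");s=snapshot("scene");cv2.imwrite("pics/l_t.png",t["color"][:,:,::-1]);cv2.imwrite("pics/l_s.png",s["color"][:,:,::-1])
a=cv2.resize(s["color"][140:270,190:390,::-1],(800,520),interpolation=cv2.INTER_CUBIC);cv2.imwrite("pics/l1.png",a)
E
```

```text
clock: 27.12
tool_pos: [0.5806, -0.0372, 0.252]
orientation: [-172.7, 0.0, -94.2]
force: [6.6, -6.3, -2.6]
opening: 0.0089
gripper_force: 30.0
clock: 27.75
tool_pos: [0.5287, -0.0336, 0.2856]
orientation: [-160.7, 0.1, -94.2]
force: [8.2, -6.0, 0.8]
opening: 0.0089
gripper_force: 30.0
[[-0.0726 -0.9412  0.3298  0.5287]
 [-0.9974  0.0688 -0.023  -0.0336]
 [-0.001  -0.3306 -0.9438  0.2856]
 [ 0.      0.      0.      1.    ]]
```

View pics/l1.png

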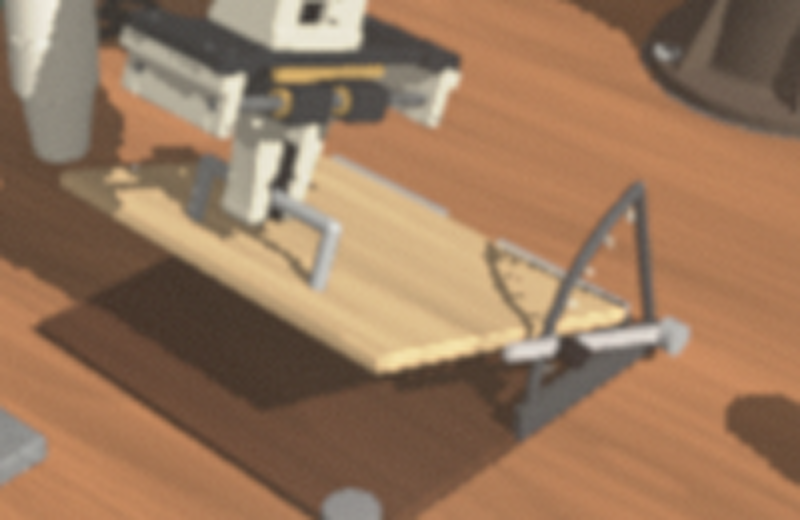

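The scene view shows the board raised and slightly below the pointer: board far-left corner at (375–380, 362–373) crop px, pointer tip (508,352), pivot (675,335). I'll measure both angles from the same view.

```bash
cat > ang.py <<'E'
from h import *
yaw=np.radians(-4.2);ex=np.array([np.cos(yaw),np.sin(yaw),0]);ey=np.array([-np.sin(yaw),np.cos(yaw),0]);H=np.array([.4037,-.024,.025])
def cast(s,p,off):
    c,d=ray(s,*p);k=(off-(c-H)@ey)/(d@ey);X=c+k*d-H
    return X@ex,X[2],np.degrees(np.arctan2(X[2],X@ex)),np.hypot(X@ex,X[2])
E
python3 - <<'E'
from ang import *
np.set_printoptions(precision=4,suppress=True)
s=snapshot("scene");t=snapshot("top");w=snapshot("wrist")
S=lambda x,y:((x+.5)/4+189.5,(y+.5)/4+139.5)
for p in((505,352),(508,353),(512,352)):print("tip scene",np.array(cast(s,S(*p),.155)))
print("pivot",np.array(cast(s,S(675,335),.155)))
for n,p in(("board top corner",(375,362)),("board bot corner",(380,373)),("near top",(628,311))):print(n,np.array(cast(s,S(*p),.13)))
def wv(pos):
    T=np.eye(4);T[:3,:3]=Ro.from_euler("xyz",[180,0,-22.2],degrees=True).as_matrix();T[:3,3]=pos
    return dict(w,T=T@w["tool_from_camera"])
w0=wv((.4548,.1755,.4047));w1=wv((.4292,-.0199,.4048))
rt=ray(t,(65+.5)/3.4+199.5,(135+.5)/3.4+144.5);rs=ray(s,*S(508,353));r0=ray(w0,294,47);r1=ray(w1,59,117)
for n,l in dict(all=[rt,rs,r0,r1],wr=[r0,r1],w1s=[r1,rs],w0s=[r0,rs],ts=[rt,rs]).items():
    X=tri(l)-H;print(n,np.array([X@ex,X@ey,X[2]]),np.degrees(np.arctan2(X[2],X@ex)),np.hypot(X@ex,X[2]))
E
```

```text
tip scene [ 0.153   0.0627 22.2823  0.1654]
tip scene [ 0.1504  0.0607 21.97    0.1621]
tip scene [ 0.147   0.0596 22.0609  0.1586]
pivot [  -0.0144   -0.0112 -142.2115    0.0183]
board top corner [ 0.2277  0.0818 19.7594  0.2419]
board bot corner [ 0.2236  0.0726 17.9879  0.2351]
near top [ 0.0022  0.0023 46.5605  0.0032]
all [0.1511 0.1563 0.0621] 22.33928645156366 0.16331202641986553
wr [0.1489 0.1559 0.0639] 23.228588592322993 0.16204377788448174
w1s [0.1495 0.1562 0.0612] 22.27324496175829 0.16151931985989434
w0s [0.1506 0.1554 0.0609] 22.024092368836982 0.16242122650038973
ts [0.1536 0.1569 0.0634] 22.421352145530733 0.1661975090935194
```

```bash
python3 -m handwheel '[[-1,0,0.226,-0.216,0.26,0,0],[-1,0,0.226,-0.216,0.26,0,0],[-1,0,0,0,0,0,0],[-1,0,0,0,0,0,0]]'
python3 - <<'E'
from ang import *
np.set_printoptions(precision=4,suppress=True)
T=tool();X=T[:3,3]+.1635*T[:3,2]-H;print("arm",np.degrees(np.arctan2(X[2],X@ex))-11.04,np.hypot(X[2],X@ex),get_obs()["orientation"])
s=snapshot("scene");im=cv2.cvtColor(s["color"],cv2.COLOR_RGB2HSV);cv2.imwrite("pics/l2.png",s["color"][:,:,::-1])
m=cv2.inRange(im,(10,50,120),(30,160,255));m[:140]=0;m[270:]=0;m[:,:190]=0;m[:,350:]=0
cs,_=cv2.findContours(m,0,1);c=max(cs,key=cv2.contourArea)[:,0];p=c[c[:,1]>=c[:,1].max()-1];print("board low corner",p.mean(0),np.array(cast(s,p.mean(0)+[0,.4],.13)))
# column profiles through board far-left corner and pointer tip
for u in(282,284,286,288):print(u,im[218:240,u,1].tolist(),im[218:240,u,2].tolist())
for v in(226,228):print(v,s["color"][v,310:332,2].tolist())
for u in(319,321,324):print(u,s["color"][220:236,u,2].tolist())
E
```

```text
clock: 28.5
tool_pos: [0.5152, -0.0325, 0.2913]
orientation: [-157.7, 0.0, -94.2]
force: [7.3, -6.1, 0.5]
opening: 0.009
gripper_force: 30.0
arm 22.45663391024314 0.2085275665918225 [-157.6903    0.0437  -94.2287]
board low corner [292.     226.4737] [ 0.2016  0.0765 20.7923  0.2156]
282 [93, 93, 92, 94, 95, 94, 92, 91, 93, 89, 98, 92, 98, 97, 101, 107, 110, 115, 109, 112, 113, 113] [217, 214, 217, 217, 206, 190, 177, 148, 107, 80, 73, 72, 73, 76, 83, 98, 104, 106, 105, 105, 106, 106]
284 [92, 92, 94, 93, 94, 92, 93, 95, 92, 95, 95, 99, 90, 102, 108, 115, 112, 112, 114, 114, 117, 112] [220, 218, 214, 216, 217, 208, 191, 178, 155, 116, 83, 75, 74, 75, 87, 100, 109, 107, 105, 105, 105, 105]
286 [92, 92, 92, 93, 93, 89, 87, 91, 94, 96, 95, 99, 95, 92, 100, 112, 113, 117, 110, 115, 114, 113] [219, 221, 218, 214, 217, 229, 231, 228, 222, 176, 107, 75, 75, 78, 87, 100, 106, 107, 109, 104, 107, 106]
288 [93, 93, 91, 91, 92, 87, 83, 85, 89, 95, 98, 94, 95, 101, 105, 113, 113, 108, 109, 108, 113, 111] [216, 220, 221, 218, 219, 232, 237, 236, 234, 195, 112, 73, 75, 78, 92, 99, 97, 92, 91, 99, 104, 106]
226 [46, 48, 49, 49, 51, 72, 118, 150, 173, 187, 192, 195, 199, 200, 200, 204, 204, 203, 183, 127, 71, 53]
228 [54, 58, 54, 57, 63, 95, 142, 175, 196, 205, 203, 204, 203, 200, 191, 178, 171, 161, 122, 71, 48, 53]
319 [153, 153, 146, 110, 88, 146, 187, 206, 205, 168, 106, 56, 54, 57, 61, 56]
321 [144, 133, 116, 87, 92, 155, 195, 211, 204, 158, 90, 50, 54, 60, 61, 63]
324 [113, 118, 107, 88, 117, 170, 200, 209, 191, 145, 97, 90, 92, 92, 94, 90]
```

Run:
```python
from ang import *
np.set_printoptions(precision=4,suppress=True)
s=snapshot("scene")
for n,p,o in(("tip",(316,227.4),.155),("arm mid",(319,227.15),.155),("arm2",(324,226.8),.155),("b top",(285,222.7),.13),("b mid",(285,225),.13),("b bot",(285,227.3),.13)):print(n,np.array(cast(s,p,o)))
```

```text
tip [ 0.1527  0.0631 22.4607  0.1652]
arm mid [ 0.1423  0.0584 22.3163  0.1538]
arm2 [ 0.1245  0.0501 21.94    0.1342]
b top [ 0.2235  0.0983 23.7541  0.2441]
b mid [ 0.2232  0.0925 22.4989  0.2416]
b bot [ 0.223   0.0865 21.2084  0.2392]
```

```bash
python3 -c "
from plant import *
o=get_obs();print(o['clock'],abs(o['qvel']).max(),o['gripper_force']);print(close_job())"
```

```text
28.6 0.15505296798364102 29.984168708324432
the job is handed in; nothing more can be done
None
```

The three cups are nested upright where the single cup stood. The board is held still at about 22.5°, in line with the pointer to within about 0.2° as measured in the camera image; the job is handed in at 28.6 s.

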